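# Spring open the green paint box

### The arm

A 6-joint arm with a two-finger parallel gripper is mounted at the origin on the work surface. World frame = base frame: x ahead of the robot, y to its left, z up, the work surface at z = 0. Lengths are in m, angles in degrees, forces in N, time in s.
With the tool pointing down it reaches from about 0.375 to 0.9 m from the base axis. Payload 3.1 kg.
Tool frame: the origin (TCP) lies on the centre line of the jaws, within the pads' length; the fingertips stand 25 mm ahead of it and the grasp point (between the pads) lies 6 mm ahead of it; z points along the fingers, y is the line along which they close (so a half turn about z gives the same grasp; the last joint's range is limited). The gripper opens to 87 mm and grips with 3 to 60 N. Pads are 19 mm wide; open, the fingers measure 117 mm over their backs; the gripper's body (75 mm by 190 mm) begins 51 mm behind the grasp point.
Start: joints at [55.147, 30.224, 82.088, -0, 67.689, -10.227], TCP at [0.26, 0.568, 0.248] pointing down, gripper open.
Joint ranges: [-176.69, 176.69], [-43.24, 126.21], [12.49, 139.97], [-82, 262], [0, 151.66], [-163.58, 163.58]. Speed limits (degrees/s): [159.86, 159.86, 180, 180, 180, 180].

### API

Orientations are given as a 3x3 rotation matrix whose columns are the frame's x, y, z axes.
In Python, from rig import read_state, capture, camera_params, hand_in gives the robot as it stands.
- The arm moves only by the tool apply_moves, never from a script. Its argument "rows" is a list of rows, each an object of numbers: "x", "y", "z": the shift along the tool's x, y, z in mm; "rx", "ry", "rz": the turn, a rotation vector about the tool's x, y, z in units of 6 degrees (1.0 is 6 degrees); "claw": the closure in counts, from 0 (fully open) to 255 (shut). A call has 1 to 10 rows; each row is the pose to reach, as a shift and turn from the pose commanded when the call began, along the tool's axes at that moment; what a row does not reach only later rows make up. A row lasts 1/8 s, in which the tool goes at most 62.5 mm and 10.7 degrees, less where a joint would pass 70% of its speed; a pose out of reach is approached as far as the arm can. A call with a gripper value outside its range is refused whole. The fingers move at their own pace and stop on an object; the grip force is fixed at half the most. Time passes only in rows, so rows that repeat a pose let the fingers close. It gives the time, the measured TCP pose, the force, the opening and the grip force at its end, in the units of the state.
- read_state(): the state, without advancing time (a new reading comes with each control period).
- capture(name): name is "side" or "top" or "wrist"; returns (picture, depth): 384x512x3 uint8, red, green, blue; 384x512 float32, m along the optical axis (not along the pixel's ray), 0 where there is no reading.
- camera_params(name): a dict with "fx", "fy", "cx", "cy" (pixels), "xyz" and "orientation" of the camera in the world. Camera axes: x right, y up, looking along -z (the intrinsics and any distortion apply to the point x, -y, -z); pixel columns grow to the right and rows downward; lengths in m; the calibration is good to about 2 mm. A picture is of the moment at which its call begins: read the wrist's pose just before it. camera_params takes no time and is no camera call; for the wrist camera it gives the pose at the moment of the call.
- hand_in(): hands the job in; it is judged then, once.
The state is a dict: "time_s": time; "joint_positions": joint angles; "qvel": joint speeds; "tau": joint torques, N m; "position": TCP position; "tcp_rot": TCP orientation; "force": force on the tool from outside, world axes, zero at the start; "moment": the same for the moment, N m; "opening": opening from 0.0 (shut) to 1.0 (fully open); "grasp_force": force on a finger pad.
Only numpy, scipy, OpenCV 4.12 (cv2) and the standard library are available. Lean on these libraries where they do the work, as an engineer would, in place of code of your own. Each camera call takes 0.05 s, during which the arm holds its last target. There are 200 camera calls.

### The job

Open the green paint box: press its red release tab down until the lid springs up ajar, then push the lid back with the fingers until it leans fully open by itself, and move clear. Grasp or lift nothing, leave the boxes where they stand, keep the blue box shut and do not disturb the jars, tools and other things on the table.

Things in the scene. Friction and masses are not known exactly. Their poses are not given: they have to be found in the camera images.
- green_box: green metal paint box standing loose on the table, heavy (2.2 kg): 120 mm deep (x) by 150 mm wide (y) by 50 mm tall without its lid, 56 mm with the lid shut. Origin at the centre of its underside, z up; its front, with the red release tab, faces its own -x, its hinge runs along its rear top edge (x = +60 mm, z = 50 mm), parallel to its y
- green_box_lid (a joint): angle of the green box's lid, 0 shut (held by the latch), 1.92 fully open, leaning back on its stop. The lid is a flat plate 120 mm deep, 150 mm wide, 6 mm thick, 160 g. When the latch lets go a spring pin raises it to about 0.4 and carries it there; beyond that it swings freely and falls back under its own weight, unless it is taken past upright (1.57), from where it falls on open by itself
- green_box_lid_lip (a point): middle of the front edge of the small steel lip (26 mm wide, 4 mm thick) that stands 10 mm out from the middle of the front edge of the green box's lid; it is 130 mm from the hinge line and moves with the lid; x, y, z axes as the lid's (x from the front edge towards the hinge)
- green_box_lid_hinge (a point): middle of the green box's hinge line (60 mm behind the box's centre, 50 mm above its underside)
- green_box_tab (a joint): angle of the green box's release tab: 0 at rest, up to 0.4 pressed right down; it springs back. A latch rocker on the box's front: pressing the red tab down draws the steel hook off the lid's lip, which lets go at about 0.2
- green_box_tab_press (a point): point to press, on the upper face of the green box's red tab (40 mm long, 30 mm wide, 4 mm thick, level at rest, its upper face 38 mm above the table), 26 mm in front of the rocker's pivot and 14 mm from the tab's free end. It goes down about 5 mm until the latch lets go and 10 mm at most; takes about 2 N to start and 5 N fully down. The steel hook arm rises over the pivot to 61 mm above the table
- blue_box: blue metal paint box standing loose on the table, heavy (2.2 kg): 120 mm deep (x) by 150 mm wide (y) by 50 mm tall without its lid, 56 mm with the lid shut. Origin at the centre of its underside, z up; its front, with the red release tab, faces its own -x, its hinge runs along its rear top edge (x = +60 mm, z = 50 mm), parallel to its y
- blue_box_lid (a joint): angle of the blue box's lid, 0 shut (held by the latch), 1.92 fully open, leaning back on its stop. The lid is a flat plate 120 mm deep, 150 mm wide, 6 mm thick, 160 g. When the latch lets go a spring pin raises it to about 0.4 and carries it there; beyond that it swings freely and falls back under its own weight, unless it is taken past upright (1.57), from where it falls on open by itself
- blue_box_lid_lip (a point): middle of the front edge of the small steel lip (26 mm wide, 4 mm thick) that stands 10 mm out from the middle of the front edge of the blue box's lid; it is 130 mm from the hinge line and moves with the lid; x, y, z axes as the lid's (x from the front edge towards the hinge)
- blue_box_lid_hinge (a point): middle of the blue box's hinge line (60 mm behind the box's centre, 50 mm above its underside)
- blue_box_tab (a joint): angle of the blue box's release tab: 0 at rest, up to 0.4 pressed right down; it springs back. A latch rocker on the box's front: pressing the red tab down draws the steel hook off the lid's lip, which lets go at about 0.2
- blue_box_tab_press (a point): point to press, on the upper face of the blue box's red tab (40 mm long, 30 mm wide, 4 mm thick, level at rest, its upper face 38 mm above the table), 26 mm in front of the rocker's pivot and 14 mm from the tab's free end. It goes down about 5 mm until the latch lets go and 10 mm at most; takes about 2 N to start and 5 N fully down. The steel hook arm rises over the pivot to 61 mm above the table
- ink_jar: small amber ink jar with black cap, 40 mm diameter, 45 mm tall; loose, origin at its underside; leave it alone
- pigment_jar: glass jar with white cap and paper label, 48 mm diameter, 60 mm tall; loose, origin at its underside; leave it alone
- tape_roll: black roll of tape lying flat, 100 mm diameter, 40 mm tall; loose, origin at its underside; leave it alone
- brush_cup: white cup of brushes, 74 mm diameter, about 250 mm tall with the brushes; loose, origin at its underside; leave it alone
- glue_bottle: white bottle with blue label and orange cap, 60 mm diameter, 160 mm tall; loose, origin at its underside; leave it alone
- paint_tin: steel paint tin with orange label, 84 mm diameter, 100 mm tall; loose, origin at its underside; leave it alone
- claw_hammer: hammer with yellow handle, lying flat, loose; leave it alone
Mind the look-alikes: they are no part of the job. There is more than one size of the green_box; the job needs the larger.

How it is judged:
By the outcome, as a careful person would: the job done as asked, in the order asked, and still so for the second after the job is handed in, with the robot touching nothing.
It also fails if it takes over 42 s, if anything falls off the work surface, if the arm or the gripper's body presses on something with over 40 N, if the wrist force passes 120 N, or if a joint passes its speed limit or range.

## Working session

There is one attempt and no reset: what is moved stays moved. The work goes in short steps, Python scripts to look and compute and a tool call to move; the robot and the scene stay as the last step left them, time stands still between calls to the robot, and variables do not carry over. Pictures are saved under pics/ and viewed, at most 10 in all, crops included, and the job is handed in when it is done.

Besides the shell and the picture viewer there is one more tool, called after "Call:" as name(argument=value, ...) on one line, values as JSON. apply_moves: Moves the arm, as the interface text tells. Its arguments: {"type":"object","properties":{"rows":{"type":"array"}},"required":["rows"]}

```bash
mkdir -p pics; cat > h.py <<'E'
import numpy as np, cv2
from rig import *
def pts(name):
    p=camera_params(name); im,d=capture(name)
    R=np.array(p["orientation"]);t=np.array(p["xyz"])
    v,u=np.mgrid[0:384,0:512]
    X=np.stack([(u-p["cx"])/p["fx"]*d,-(v-p["cy"])/p["fy"]*d,-d],-1)
    return im,d,X@R.T+t
E
python3 - <<'E'
from h import *
s=read_state();print(s)
print({k:v for k,v in camera_params("top").items()})
for n in("top","side"):
    im,d,P=pts(n); np.savez(f"{n}0.npz",im=im,P=P,d=d)
    cv2.imwrite(f"pics/{n}0.png",im[:,:,::-1])
E
```

```text
{'time_s': 0.0, 'joint_positions': array([ 5.51474731e+01,  3.02783237e+01,  8.21560742e+01,  1.05061937e-04,
        6.76877784e+01, -1.02268941e+01]), 'qvel': array([-0.12025555, -0.05110943,  0.07421817,  0.05343468, -0.12193037,
       -0.04352574]), 'tau': array([-1.46809482e-03, -4.40045285e+01, -1.76588988e+01,  6.31916709e-02,
        5.83793269e-02, -1.58177918e-04]), 'position': array([0.26000961, 0.567612  , 0.24658018]), 'tcp_rot': array([[-9.09049261e-01,  4.16686876e-01, -1.21997295e-03],
       [ 4.16688489e-01,  9.09047658e-01, -1.74891329e-03],
       [ 3.80264337e-04, -2.09819702e-03, -9.99997726e-01]]), 'force': array([-0.06914124,  1.05362312,  0.10623218]), 'moment': array([-0.00334611, -0.02653017, -0.05539967]), 'grasp_force': 0.0, 'opening': 1.0003851370126082}
{'fx': 359.7292980512905, 'fy': 359.7292980512905, 'cx': 254.65788867361871, 'cy': 195.30228523419103, 'xyz': array([0.36899028, 0.02365105, 1.20231904]), 'orientation': array([[ 0.00798083,  0.98674431, -0.16208634],
       [-0.99996365,  0.00738891, -0.00425436],
       [-0.00300033,  0.1621144 ,  0.98676741]])}
```

View pics/top0.png

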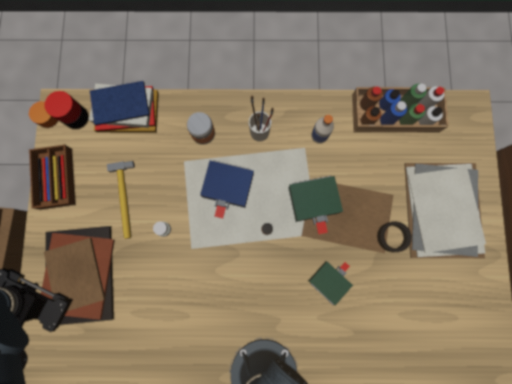

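View pics/side0.png

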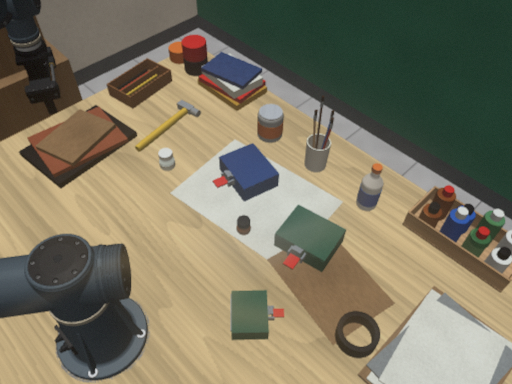

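The top view shows the large green box at about (316,199), with its tab at (322,228) facing the robot. The small green look-alike is at (330,282) and the blue box at (227,183). The arm starts at lower left.

```bash
python3 - <<'E'
from h import *
p=camera_params("top");z=np.load("top0.npz");im=z["im"].astype(int);P=z["P"]
R=p["orientation"];t=p["xyz"]
def ray(u,v,h):
    r=R@np.array([(u-p["cx"])/p["fx"],-(v-p["cy"])/p["fy"],-1]);return t+r*(h-t[2])/r[2]
r,g,b=im[...,0],im[...,1],im[...,2]
roi=np.zeros(r.shape,bool);roi[165:245,280:350]=1
m=(roi&(g>r+12)&(g>b)).astype(np.uint8)
c=max(cv2.findContours(m,0,2)[0],key=cv2.contourArea)
# restrict to top by depth
zz=P[...,2]; m2=m.astype(bool)&(zz>0.045)
print("green med z",np.median(zz[m>0]),m.sum(),m2.sum())
w=np.array([ray(u,v,0.056)[:2] for v,u in np.argwhere(m2)])
(rc,sz,an)=cv2.minAreaRect((w*1000).astype(np.float32));print("green",rc,sz,an,w.mean(0))
mr=roi&(r>130)&(g<90)&(b<90)
w2=np.array([ray(u,v,0.038)[:2] for v,u in np.argwhere(mr)])
print("tab",cv2.minAreaRect((w2*1000).astype(np.float32)),w2.mean(0),np.median(zz[mr]),mr.sum())
# everything above 3cm: heights around
for (n,u,v) in [("ink",267,229),("small",330,282),("tape",381,237),("glue",326,122),("cup",262,120),("blue",227,183)]:
    print(n,P[v,u])
E
```

```text
green med z 0.057230347853596264 1635 1635
green (550.61474609375, -166.88925170898438) (116.88269805908203, 147.5237579345703) 11.461812973022461 [ 0.55014175 -0.16686873]
tab ((457.16357421875, -188.19833374023438), (40.27850341796875, 33.154693603515625), 11.653703689575195) [ 0.45671958 -0.18816914] 0.038524650291150264 126
ink [ 0.44982856 -0.01189265  0.04389829]
small [ 0.2849212  -0.21129301  0.03705847]
tape [ 0.42726038 -0.37757411  0.04109446]
glue [ 0.76773467 -0.18685584  0.15901577]
cup [0.82022976 0.00577756 0.03643674]
blue [0.59663617 0.11856024 0.05837334]
```

```bash
cat >> h.py <<'E'
from scipy.spatial.transform import Rotation as Ro
YAW=np.radians(12); F=np.array([np.cos(YAW),np.sin(YAW),0]); L=np.array([-F[1],F[0],0]); U=np.array([0,0,1.])
C=np.array([.5504,-.1669,0])
def rows(targets):  # list of (fwd,left,z of tip centre in box frame mm, tilt deg)
    s=read_state(); R0=np.array(s["tcp_rot"]); p0=np.array(s["position"])
    print("t",s["time_s"],"f",np.round(s["force"],1))
    for f,l,z,tau in targets:
        t=np.radians(tau); Z=F*np.sin(t)-U*np.cos(t); X=F*np.cos(t)+U*np.sin(t)
        R=np.stack([X,-L,Z],1); tip=C+F*f/1e3+L*l/1e3+U*z/1e3
        d=R0.T@(tip-.025*Z-p0)*1e3; rv=np.degrees(Ro.from_matrix(R0.T@R).as_rotvec())/6
        print((f,l,z,tau),"xyz",np.round(d,1),"r",np.round(rv,2))
def now():
    s=read_state(); R=np.array(s["tcp_rot"]); tip=np.array(s["position"])+.025*R[:,2]-C
    print("tip box fr",np.round([tip@F*1e3,tip@L*1e3,tip[2]*1e3],1),"f",np.round(s["force"],1),"t",s["time_s"])
E
python3 - <<'E'
from h import *
rows([(-97,0,150,0),(-97,0,150,15)])
E
```

```text
t 0.1 f [ 0.7 -0.  -0. ]
(-97, 0, 150, 0) xyz [-492.2 -604.5   72.7] r [-1.00e-02  2.00e-02  2.39e+01]
(-97, 0, 150, 15) xyz [-487.  -608.3   73.5] r [-3.14  1.06 23.72]
```

Call:
apply_moves(rows=[{"x":-492,"y":-604,"z":30,"rz":23.9,"claw":255},{"x":-492,"y":-604,"z":30,"rz":23.9,"claw":255},{"x":-492,"y":-604,"z":30,"rz":23.9,"claw":255},{"x":-492,"y":-604,"z":30,"rz":23.9,"claw":255},{"x":-492,"y":-604,"z":30,"rz":23.9,"claw":255},{"x":-492,"y":-604,"z":30,"rz":23.9,"claw":255},{"x":-492,"y":-604,"z":30,"rz":23.9,"claw":255},{"x":-492,"y":-604,"z":30,"rz":23.9,"claw":255},{"x":-492,"y":-604,"z":30,"rz":23.9,"claw":255},{"x":-492,"y":-604,"z":30,"rz":23.9,"claw":255}])

```text
validation failed for argument at $.ro...
```

```bash
python3 - <<'E'
from h import *
now();rows([(-97,0,150,0),(-97,0,150,15)]);print(read_state()["joint_positions"])
E
```

```text
tip box fr [-131.3  778.8  221.7] f [ 0.7 -0.  -0. ] t 0.1
t 0.1 f [ 0.7 -0.  -0. ]
(-97, 0, 150, 0) xyz [-492.2 -604.5   72.7] r [-1.00e-02  2.00e-02  2.39e+01]
(-97, 0, 150, 15) xyz [-487.  -608.3   73.5] r [-3.14  1.06 23.72]
[ 5.51476340e+01  3.02753544e+01  8.21477825e+01 -5.21343845e-04
  6.76925195e+01 -1.02269294e+01]
```

Call:
apply_moves(rows=[{"x":-49,"y":-60,"z":3,"rx":0,"ry":0,"rz":1.8,"claw":255}])

```text
time_s: 0.22
position: [0.2764, 0.5101, 0.2447]
tcp_rot: [[-0.815, 0.58, 0.002], [0.58, 0.815, 0.003], [0.0, 0.003, -1.0]]
force: [0.9, -0.6, 0.4]
opening: 0.948
grasp_force: 0.0
```

Call:
apply_moves(rows=[{"x":-550,"y":-464,"z":25,"rx":0,"ry":0,"rz":22,"claw":255},{"x":-550,"y":-464,"z":25,"rx":0,"ry":0,"rz":22,"claw":255},{"x":-550,"y":-464,"z":25,"rx":0,"ry":0,"rz":22,"claw":255},{"x":-550,"y":-464,"z":25,"rx":0,"ry":0,"rz":22,"claw":255},{"x":-550,"y":-464,"z":25,"rx":0,"ry":0,"rz":22,"claw":255},{"x":-550,"y":-464,"z":25,"rx":0,"ry":0,"rz":22,"claw":255},{"x":-550,"y":-464,"z":25,"rx":0,"ry":0,"rz":22,"claw":255},{"x":-550,"y":-464,"z":25,"rx":0,"ry":0,"rz":22,"claw":255},{"x":-550,"y":-464,"z":25,"rx":0,"ry":0,"rz":22,"claw":255},{"x":-550,"y":-464,"z":25,"rx":0,"ry":0,"rz":22,"claw":255}])

```text
time_s: 1.48
position: [0.4324, -0.0992, 0.2233]
tcp_rot: [[0.801, 0.599, 0.0], [0.599, -0.801, 0.0], [0.0, -0.0, -1.0]]
force: [0.9, 0.2, -0.5]
opening: 0.001
grasp_force: 0.0
```

```bash
python3 - <<'E'
from h import *
now();rows([(-97,0,150,0),(-97,0,150,15)]);print(read_state()["joint_positions"])
E
```

```text
tip box fr [-101.3   90.8  198.3] f [ 0.9  0.2 -0.5] t 1.475
t 1.475 f [ 0.9  0.2 -0.5]
(-97, 0, 150, 0) xyz [-34.2  84.2  48.3] r [-0.   -0.    4.13]
(-97, 0, 150, 15) xyz [-40.   81.5  49.1] r [-0.54  2.46  4.11]
[-2.74179789e+01  1.85250483e+01  1.08735401e+02  2.09917383e-02
  5.27413387e+01  2.57612454e+01]
```

Call:
apply_moves(rows=[{"x":-40,"y":81.5,"z":49,"rx":-0.54,"ry":2.46,"rz":4.11,"claw":255},{"x":-40,"y":81.5,"z":49,"rx":-0.54,"ry":2.46,"rz":4.11,"claw":255},{"x":-40,"y":81.5,"z":49,"rx":-0.54,"ry":2.46,"rz":4.11,"claw":255},{"x":-40,"y":81.5,"z":49,"rx":-0.54,"ry":2.46,"rz":4.11,"claw":255}])

```text
time_s: 1.98
position: [0.4482, -0.1862, 0.1736]
tcp_rot: [[0.944, 0.213, 0.25], [0.206, -0.977, 0.057], [0.256, -0.003, -0.967]]
force: [0.0, 0.0, 0.5]
opening: 0.006
grasp_force: 0.0
```

```bash
python3 - <<'E'
from h import *
now();rows([(-97,0,50,15),(-97,0,34,15)]);print(read_state()["joint_positions"])
im,d,P=pts("wrist");cv2.imwrite("pics/w1.png",im[:,:,::-1])
im=im.astype(int);r,g,b=im[...,0],im[...,1],im[...,2]
m=(r>110)&(g<80)&(b<80)&(d>0)
Q=P[m]; Q=Q[(Q[:,2]>.03)&(Q[:,2]<.045)]
print(len(Q),Q.mean(0) if len(Q) else 0)
if len(Q): print("tab box fr",(Q.mean(0)-C)@F*1e3,(Q.mean(0)-C)@L*1e3,cv2.minAreaRect((Q[:,:2]*1e3).astype(np.float32)))
m=(g>r+12)&(g>b)&(P[...,2]>.05)&(P[...,2]<.065)&(d>0);Q=P[m];print(m.sum(),cv2.minAreaRect((Q[:,:2]*1e3).astype(np.float32)) if m.sum() else 0)
E
```

```text
tip box fr [-97.6   2.5 149.4] f [0.  0.  0.5] t 1.975
t 1.975 f [0.  0.  0.5]
(-97, 0, 50, 15) xyz [-25.    2.7  96.2] r [-0.04  0.02  0.04]
(-97, 0, 34, 15) xyz [-29.1   2.7 111.7] r [-0.04  0.02  0.04]
[-43.14716435  23.79086207 114.26050264  21.52472034  35.45752314
  17.65296326]
949 [ 0.45833413 -0.18341575  0.03650102]
tab box fr -93.48782966984908 2.986735043813895 ((458.9687805175781, -183.39471435546875), (27.522878646850586, 29.940839767456055), 10.549609184265137)
26870 ((548.4164428710938, -165.26394653320312), (120.25205993652344, 150.54776000976562), 11.487367630004883)
```

View pics/w1.png

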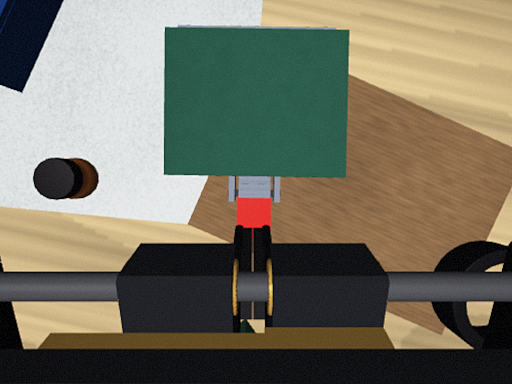

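The wrist view shows the red tab at (254,212) ahead of the closed fingers at (252,240). The hook is behind it at (254,187), and the green lid spans (165–349, 28–177). The refined centre is (0.549, -0.166) with yaw 11.5°.

```bash
sed -i 's/^YAW=.*; F=/YAW=np.radians(11.5); F=/; s/^C=.*/C=np.array([.549,-.166,0])/' h.py; python3 - <<'E'
from h import *
now();rows([(-96,0,50,15),(-96,0,40,15),(-96,0,34,15),(-96,0,30,15)])
E
```

```text
tip box fr [-95.5   0.4 149.9] f [ 0.6 -0.2 -1. ] t 2.025
t 2.025 f [ 0.6 -0.2 -1. ]
(-96, 0, 50, 15) xyz [-26.2   0.3  96.5] r [-0.05  0.02  0.15]
(-96, 0, 40, 15) xyz [-28.8   0.3 106.1] r [-0.05  0.02  0.15]
(-96, 0, 34, 15) xyz [-30.3   0.4 111.9] r [-0.05  0.02  0.15]
(-96, 0, 30, 15) xyz [-31.3   0.4 115.8] r [-0.05  0.02  0.15]
```

Call:
apply_moves(rows=[{"x":-13,"y":0,"z":48,"rx":0,"ry":0,"rz":0.15,"claw":255},{"x":-26,"y":0,"z":96,"rx":0,"ry":0,"rz":0.15,"claw":255},{"x":-26,"y":0,"z":96,"rx":0,"ry":0,"rz":0.15,"claw":255},{"x":-28,"y":0,"z":102,"rx":0,"ry":0,"rz":0.15,"claw":255},{"x":-29,"y":0,"z":106,"rx":0,"ry":0,"rz":0.15,"claw":255},{"x":-30,"y":0,"z":109,"rx":0,"ry":0,"rz":0.15,"claw":255},{"x":-30,"y":0,"z":112,"rx":0,"ry":0,"rz":0.15,"claw":255},{"x":-30,"y":0,"z":112,"rx":0,"ry":0,"rz":0.15,"claw":255}])

```text
time_s: 3.02
position: [0.4504, -0.1869, 0.0591]
tcp_rot: [[0.946, 0.2, 0.254], [0.192, -0.98, 0.054], [0.26, -0.002, -0.966]]
force: [0.6, -0.5, 2.0]
opening: 0.007
grasp_force: 1.3
```

```bash
python3 - <<'E'
from h import *
now();rows([(-96,0,32,15)])
im,d,P=pts("side");cv2.imwrite("pics/s2.png",cv2.resize(im[170:300,220:400,::-1],None,fx=4,fy=4))
E
```

```text
tip box fr [-94.3  -0.8  34.9] f [ 0.6 -0.5  2. ] t 3.025
t 3.025 f [ 0.6 -0.5  2. ]
(-96, 0, 32, 15) xyz [-2.4 -0.8  2.4] r [-0.02 -0.01 -0.  ]
```

View pics/s2.png

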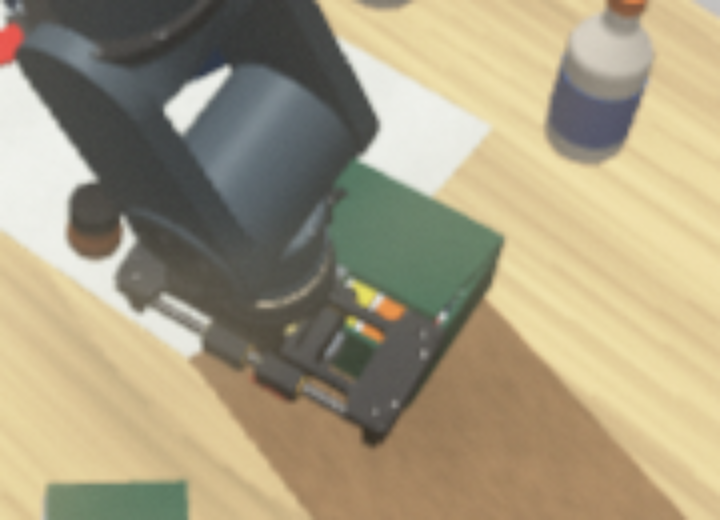

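The crop shows paint tubes inside at about (375,300), below the lid's front edge, so the lid looks ajar. I'll back off and check.

```bash
python3 - <<'E'
from h import *
rows([(-115,0,45,15),(-165,0,75,25),(-165,40,75,45)])
E
```

```text
t 3.075 f [ 0.5 -0.9  3.4]
(-115, 0, 45, 15) xyz [-17.3  -0.8 -15.2] r [-0.02 -0.01 -0.  ]
(-165, 0, 75, 25) xyz [-62.2  -0.9 -56.7] r [-0.02  1.66 -0.01]
(-165, 40, 75, 45) xyz [-70.3 -40.9 -53.7] r [-0.02  4.99 -0.01]
```

Call:
apply_moves(rows=[{"x":-17,"y":0,"z":-15,"rx":0,"ry":0,"rz":0,"claw":255},{"x":-62,"y":0,"z":-57,"rx":0,"ry":1.66,"rz":0,"claw":255},{"x":-62,"y":0,"z":-57,"rx":0,"ry":1.66,"rz":0,"claw":255},{"x":-70,"y":-41,"z":-54,"rx":0,"ry":5,"rz":0,"claw":255},{"x":-70,"y":-41,"z":-54,"rx":0,"ry":5,"rz":0,"claw":255},{"x":-70,"y":-41,"z":-54,"rx":0,"ry":5,"rz":0,"claw":255},{"x":-70,"y":-41,"z":-54,"rx":0,"ry":5,"rz":0,"claw":255}])

```text
time_s: 3.95
position: [0.3773, -0.1813, 0.0951]
tcp_rot: [[0.695, 0.213, 0.687], [0.143, -0.977, 0.158], [0.705, -0.012, -0.709]]
force: [-6.1, 22.4, 1.5]
opening: 0.002
grasp_force: 0.0
```

```bash
cat > lid.py <<'E'
from h import *
import sys
now()
def green(n):
    im,d,P=pts(n); i=im.astype(int);r,g,b=i[...,0],i[...,1],i[...,2]
    Q=(P-C)@np.stack([F,L,U],1)*1e3
    m=(g>r+8)&(g>b)&(d>0)&(abs(Q[...,0])<130)&(abs(Q[...,1])<80)&(Q[...,2]>45)
    q=Q[m]; print(n,len(q))
    for a in range(-80,130,20):
        k=q[(q[:,0]>=a)&(q[:,0]<a+20)]
        if len(k)>5: print(a,len(k),np.round(np.percentile(k[:,2],[5,50,95])),"y",np.round(np.percentile(k[:,1],[2,98])))
    return im
for n in sys.argv[2:]:
    im=green(n); cv2.imwrite(f"pics/{sys.argv[1]}_{n}.png",im[:,:,::-1])
E
python3 lid.py a wrist top; python3 -c "
from h import *
rows([(-145,40,78,45),(-106,40,80,45),(-92,40,100,45),(-78,40,114,45),(-64,40,126,45),(-49,40,134,45),(-28,40,140,45),(-7,40,143,45),(8,40,142,45),(19,40,140,45)])"
```

```text
tip box fr [-153.7   19.7   77.4] f [-6.1 22.4  1.5] t 3.95
wrist 13102
-80 498 [45. 47. 49.] y [-71.  74.]
-60 4119 [ 48.  99. 101.] y [-72.  74.]
-40 2570 [49. 93. 97.] y [-72.  75.]
-20 2062 [48. 85. 89.] y [-72.  75.]
0 1510 [73. 77. 81.] y [-70.  73.]
20 1250 [64. 68. 72.] y [-70.  73.]
40 1025 [56. 60. 63.] y [-70.  73.]
60 68 [54. 54. 55.] y [-0. 69.]
top 1624
-60 169 [ 48. 100. 105.] y [-73.  71.]
-40 303 [ 91.  96. 101.] y [-72.  72.]
-20 298 [82. 88. 93.] y [-73.  72.]
0 283 [73. 79. 84.] y [-73.  72.]
20 274 [65. 71. 77.] y [-71.  72.]
40 262 [57. 62. 67.] y [-72.  71.]
60 35 [53. 57. 60.] y [-68.  67.]
t 4.05 f [-0.3 -0.2 -0.9]
(-145, 40, 78, 45) xyz [  9.6 -23.7   5.2] r [-0.16  0.07 -0.09]
(-106, 40, 80, 45) xyz [ 38.8 -23.5  31.1] r [-0.16  0.07 -0.09]
(-92, 40, 100, 45) xyz [ 62.8 -23.8  26.7] r [-0.16  0.07 -0.09]
(-78, 40, 114, 45) xyz [ 82.6 -24.   26.5] r [-0.16  0.07 -0.09]
(-64, 40, 126, 45) xyz [101.  -24.1  27.8] r [-0.16  0.07 -0.09]
(-49, 40, 134, 45) xyz [117.3 -24.2  32.6] r [-0.16  0.07 -0.09]
(-28, 40, 140, 45) xyz [136.5 -24.2  43.1] r [-0.16  0.07 -0.09]
(-7, 40, 143, 45) xyz [153.5 -24.1  55.7] r [-0.16  0.07 -0.09]
(8, 40, 142, 45) xyz [163.5 -24.   66.9] r [-0.16  0.07 -0.09]
(19, 40, 140, 45) xyz [169.9 -23.9  76.1] r [-0.16  0.07 -0.09]
```

View pics/a_wrist.png

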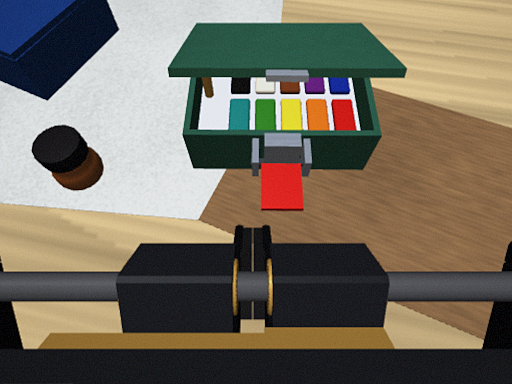

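The wrist view shows the lid ajar at about 0.4, its lip at (287,75) and the hook at (283,150), with the jar still upright. The lag may come from a wrist singularity, so I'll check the joints.

```bash
python3 -c "
from h import *
s=read_state();print(s['joint_positions'],s['qvel']);now()
rows([(-145,34,78,45),(-106,34,80,45)])"
```

```text
[ -73.31836156   48.59977653  139.70601585  102.02397544   45.72989925
 -100.12175096] [ 3.82657707 -3.81748717  2.80868812 -5.93578531 -4.61484599  9.96619748]
tip box fr [-155.5   16.8   74.4] f [-0.3 -0.2 -0.9] t 4.05
t 4.05 f [-0.3 -0.2 -0.9]
(-145, 34, 78, 45) xyz [  9.7 -17.7   5.1] r [-0.16  0.07 -0.09]
(-106, 34, 80, 45) xyz [ 38.8 -17.5  31. ] r [-0.16  0.07 -0.09]
```

```bash
python3 -c "
from h import *
rows([(-140,25,110,35),(-120,34,125,25)])"
```

```text
t 4.05 f [-0.3 -0.2 -0.9]
(-140, 25, 110, 35) xyz [ 40.1  -9.2 -14. ] r [-0.17 -1.59 -0.07]
(-120, 34, 125, 25) xyz [ 69.  -18.4  -9.4] r [-0.17 -3.26 -0.06]
```

Call:
apply_moves(rows=[{"x":20,"y":-5,"z":-10,"rx":-0.1,"ry":-0.8,"rz":0,"claw":255},{"x":40,"y":-9,"z":-14,"rx":-0.17,"ry":-1.6,"rz":0,"claw":255},{"x":55,"y":-14,"z":-12,"rx":-0.17,"ry":-2.4,"rz":0,"claw":255},{"x":69,"y":-18,"z":-9,"rx":-0.17,"ry":-3.26,"rz":0,"claw":255},{"x":69,"y":-18,"z":-9,"rx":-0.17,"ry":-3.26,"rz":0,"claw":255},{"x":69,"y":-18,"z":-9,"rx":-0.17,"ry":-3.26,"rz":0,"claw":255}])

```text
time_s: 4.8
position: [0.4159, -0.1539, 0.151]
tcp_rot: [[0.886, 0.206, 0.415], [0.188, -0.979, 0.085], [0.424, 0.003, -0.906]]
force: [-0.4, 0.8, -0.0]
opening: 0.003
grasp_force: 0.0
```

```bash
python3 -c "
from h import *
s=read_state();print(s['joint_positions'],s['qvel']);now()
rows([(-120,34,125,25),(-100,34,100,30),(-80,34,78,30)])"
```

```text
[-49.2666085   25.36969616 127.36166163  57.98942812  25.85800874
 -23.92966659] [-2.67516845  2.1988149   1.75934358  3.56949587  0.93101892 -5.33765505]
tip box fr [-117.4   38.4  128.4] f [-0.4  0.8 -0. ] t 4.8
t 4.8 f [-0.4  0.8 -0. ]
(-120, 34, 125, 25) xyz [-3.7  4.4  2. ] r [-0.   -0.01  0.07]
(-100, 34, 100, 30) xyz [ 1.6  4.4 33.2] r [-0.    0.82  0.07]
(-80, 34, 78, 30) xyz [10.4  4.5 61.6] r [-0.    0.82  0.07]
```

Call:
apply_moves(rows=[{"x":0,"y":4,"z":16,"rx":0,"ry":0.4,"rz":0.07,"claw":255},{"x":2,"y":4,"z":33,"rx":0,"ry":0.8,"rz":0.07,"claw":255},{"x":6,"y":4,"z":48,"rx":0,"ry":0.8,"rz":0.07,"claw":255},{"x":10,"y":4,"z":60,"rx":0,"ry":0.8,"rz":0.07,"claw":255},{"x":10,"y":4,"z":60,"rx":0,"ry":0.8,"rz":0.07,"claw":255}])

```text
time_s: 5.42
position: [0.4487, -0.1515, 0.0985]
tcp_rot: [[0.853, 0.195, 0.485], [0.166, -0.981, 0.103], [0.495, -0.007, -0.869]]
force: [0.8, -0.4, -0.2]
opening: 0.007
grasp_force: 0.0
```

```bash
python3 -c "
from h import *
s=read_state();print(s['joint_positions']);now()
rows([(-49,34,78,30),(-40,34,92,30),(-31,34,106,30),(-15,34,120,30),(2,34,132,30),(26,34,142,30),(52,34,145,30),(69,34,143,30),(80,34,141,30)])"
```

```text
[-47.86523915  35.96896362 128.05852754  90.06029858  25.35692467
 -55.45470509]
tip box fr [-83.   34.4  76.8] f [ 0.8 -0.4 -0.2] t 5.425
t 5.425 f [ 0.8 -0.4 -0.2]
(-49, 34, 78, 30) xyz [30.   0.1 15.8] r [-0.04  0.05 -0.07]
(-40, 34, 92, 30) xyz [44.8 -0.   8.1] r [-0.04  0.05 -0.07]
(-31, 34, 106, 30) xyz [59.5 -0.2  0.4] r [-0.04  0.05 -0.07]
(-15, 34, 120, 30) xyz [80.4 -0.3 -3.8] r [-0.04  0.05 -0.07]
(2, 34, 132, 30) xyz [101.1  -0.5  -5.8] r [-0.04  0.05 -0.07]
(26, 34, 142, 30) xyz [126.9  -0.7  -2.6] r [-0.04  0.05 -0.07]
(52, 34, 145, 30) xyz [151.   -0.8   7.6] r [-0.04  0.05 -0.07]
(69, 34, 143, 30) xyz [164.7  -0.9  17.8] r [-0.04  0.05 -0.07]
(80, 34, 141, 30) xyz [173.3  -0.9  25. ] r [-0.04  0.05 -0.07]
```

Call:
apply_moves(rows=[{"x":16,"y":0,"z":10,"rx":0,"ry":0,"rz":0,"claw":255},{"x":30,"y":0,"z":15,"rx":0,"ry":0,"rz":0,"claw":255},{"x":38,"y":0,"z":12,"rx":0,"ry":0,"rz":0,"claw":255},{"x":45,"y":0,"z":8,"rx":0,"ry":0,"rz":0,"claw":255},{"x":52,"y":0,"z":4,"rx":0,"ry":0,"rz":0,"claw":255},{"x":60,"y":0,"z":0,"rx":0,"ry":0,"rz":0,"claw":255},{"x":70,"y":0,"z":-2,"rx":0,"ry":0,"rz":0,"claw":255},{"x":80,"y":0,"z":-4,"rx":0,"ry":0,"rz":0,"claw":255},{"x":90,"y":0,"z":-5,"rx":0,"ry":0,"rz":0,"claw":255},{"x":100,"y":0,"z":-5,"rx":0,"ry":0,"rz":0,"claw":255}])

```text
time_s: 6.68
position: [0.5311, -0.1356, 0.1536]
tcp_rot: [[0.852, 0.195, 0.486], [0.166, -0.981, 0.101], [0.496, -0.005, -0.868]]
force: [-1.0, 0.5, -0.1]
opening: 0.004
grasp_force: 0.2
```

```bash
python3 lid.py b wrist; python3 -c "
from h import *
print(read_state()['joint_positions'])
rows([(26,34,142,30),(40,34,144,30),(52,34,145,30),(69,34,143,30),(80,34,141,30)])"
```

```text
tip box fr [  0.9  33.4 131.9] f [-1.   0.5 -0.1] t 6.675
wrist 18704
-80 8 [47. 48. 48.] y [-74.  16.]
-60 455 [46. 48. 50.] y [-74.  43.]
-40 72 [ 49. 235. 240.] y [-72.  75.]
-20 299 [ 47.  49. 221.] y [-74.  49.]
0 9495 [132. 150. 156.] y [-71.  73.]
20 4997 [ 97. 115. 128.] y [-70.  73.]
40 2955 [62. 80. 93.] y [-70.  73.]
60 423 [52. 57. 60.] y [-70.  73.]
[-37.54421979  29.46200951 116.52736982  60.22297614  25.73497447
 -12.24319266]
t 6.725 f [0.8 0.  1.2]
(26, 34, 142, 30) xyz [25.2 -1.3  3.8] r [-0.01  0.03 -0.06]
(40, 34, 144, 30) xyz [38.4 -1.4  9. ] r [-0.01  0.03 -0.06]
(52, 34, 145, 30) xyz [49.3 -1.4 14.1] r [-0.01  0.03 -0.06]
(69, 34, 143, 30) xyz [63.  -1.5 24.3] r [-0.01  0.03 -0.06]
(80, 34, 141, 30) xyz [71.6 -1.5 31.6] r [-0.01  0.03 -0.06]
```

View pics/b_wrist.png

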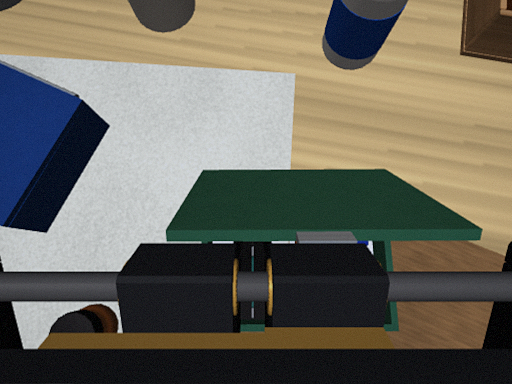

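The lid is up at about 60° and resting on the fingers; its edge is at row 235. I'll carry on past upright.

Call:
apply_moves(rows=[{"x":12,"y":0,"z":2,"rx":0,"ry":0,"rz":0,"claw":255},{"x":25,"y":0,"z":4,"rx":0,"ry":0,"rz":0,"claw":255},{"x":38,"y":0,"z":9,"rx":0,"ry":0,"rz":0,"claw":255},{"x":49,"y":0,"z":14,"rx":0,"ry":0,"rz":0,"claw":255},{"x":56,"y":0,"z":19,"rx":0,"ry":0,"rz":0,"claw":255},{"x":63,"y":0,"z":24,"rx":0,"ry":0,"rz":0,"claw":255},{"x":70,"y":0,"z":30,"rx":0,"ry":0,"rz":0,"claw":255},{"x":70,"y":0,"z":30,"rx":0,"ry":0,"rz":0,"claw":255},{"x":70,"y":0,"z":30,"rx":0,"ry":0,"rz":0,"claw":255}])

```text
time_s: 7.85
position: [0.6062, -0.121, 0.1619]
tcp_rot: [[0.852, 0.196, 0.486], [0.167, -0.981, 0.102], [0.497, -0.005, -0.868]]
force: [0.3, -0.3, -0.4]
opening: 0.007
grasp_force: 0.0
```

```bash
python3 lid.py c wrist; python3 -c "
from h import *
rows([(40,34,150,30),(-20,34,170,30),(-80,34,230,20)])"
```

```text
tip box fr [ 77.5  32.7 140.2] f [ 0.3 -0.3 -0.4] t 7.85
wrist 7438
0 121 [47. 48. 50.] y [-74. -69.]
20 136 [47. 48. 49.] y [-74. -69.]
40 77 [221. 244. 248.] y [-45.  76.]
60 370 [ 56.  86. 167.] y [-74.  73.]
80 3714 [114. 154. 159.] y [-73.  75.]
100 3020 [159. 160. 162.] y [-72.  73.]
t 7.9 f [-0.5 -0.6 -0.3]
(40, 34, 150, 30) xyz [-27.7  -1.3 -27. ] r [-0.02  0.04 -0.06]
(-20, 34, 170, 30) xyz [-69.9  -1.2 -74.2] r [-0.02  0.04 -0.06]
(-80, 34, 230, 20) xyz [ -87.8   -1.3 -155.7] r [-0.03 -1.63 -0.06]
```

The lid is on its stop at about 110°, with no force on the tool. Retreating.

Call:
apply_moves(rows=[{"x":-28,"y":0,"z":-27,"rx":0,"ry":0,"rz":0,"claw":255},{"x":-50,"y":0,"z":-50,"rx":0,"ry":0,"rz":0,"claw":255},{"x":-70,"y":0,"z":-74,"rx":0,"ry":0,"rz":0,"claw":255},{"x":-79,"y":0,"z":-115,"rx":0,"ry":-0.8,"rz":0,"claw":255},{"x":-88,"y":0,"z":-156,"rx":0,"ry":-1.6,"rz":0,"claw":255},{"x":-88,"y":0,"z":-156,"rx":0,"ry":-1.6,"rz":0,"claw":255},{"x":-88,"y":0,"z":-156,"rx":0,"ry":-1.6,"rz":0,"claw":255},{"x":-88,"y":0,"z":-156,"rx":0,"ry":-1.6,"rz":0,"claw":255}])

```text
time_s: 8.9
position: [0.4553, -0.1511, 0.2525]
tcp_rot: [[0.921, 0.195, 0.336], [0.181, -0.981, 0.074], [0.344, -0.008, -0.939]]
force: [0.3, -0.4, -0.3]
opening: 0.006
grasp_force: 0.0
```

```bash
python3 lid.py d wrist side
```

```text
tip box fr [-80.3  33.5 229. ] f [ 0.3 -0.4 -0.3] t 8.9
wrist 5695
-80 23 [312. 322. 327.] y [ 6. 66.]
-60 721 [47. 48. 50.] y [-73.  75.]
-40 171 [47. 49. 50.] y [-74.  75.]
-20 174 [46. 48. 50.] y [-74.  75.]
0 174 [46. 48. 50.] y [-73.  75.]
20 177 [46. 48. 50.] y [-74.  75.]
40 425 [46. 48. 50.] y [-73.  75.]
60 1000 [ 52.  68. 101.] y [-73.  75.]
80 2601 [112. 153. 159.] y [-73.  75.]
100 146 [156. 158. 159.] y [-68.  72.]
side 589
-60 96 [48. 50. 53.] y [-76.  73.]
-40 27 [48. 50. 53.] y [-76.  74.]
-20 28 [48. 50. 54.] y [-76.  74.]
0 20 [46. 50. 53.] y [-76.  74.]
20 21 [46. 50. 54.] y [-77.  74.]
40 19 [49. 51. 54.] y [-76.  71.]
60 111 [ 53.  71. 100.] y [-75.  73.]
80 111 [109. 147. 163.] y [-75.  71.]
100 154 [155. 161. 165.] y [-72.  68.]
```

View pics/d_side.png

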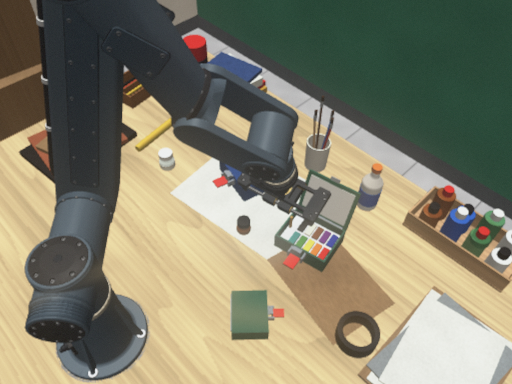

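The green box is open at (315,225), with its lid leaning back at (332,200). The jar, bottle, cup and blue box are where they were, and the arm is clear.

```bash
python3 -c "
from rig import *
print(hand_in())"
```

```text
the job is handed in; nothing more can be done
None
```

The large green paint box is open: I pressed its tab, the lid sprang ajar, and I pushed it back until it leaned on its stop at about 110°. The arm moved clear and I handed the job in at about 9 s; the last side view showed the blue box still shut and nothing else visibly moved.

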